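Put the spool clamps back in their caddy

TASK

The gluing is done: gather the three spool clamps (the ones with a threaded rod and wing nut) into the clamp caddy, each standing upright on the floor of the well of its own size: the small clamp in the smallest well, the medium in the middle-sized, the large in the largest. Leave the two wound cord bobbins, which look much like them, and the rosin block standing where they are.

Things in the scene. Friction and masses are not known exactly. Their poses are not given: they have to be found in the camera images.
- clamp_small: The small spool clamp, loose, standing upright: two pale turned wooden discs 26 mm in diameter and 18 mm thick (one at the foot, one at the top) joined by a 6 mm steel threaded rod, with a brass wing nut and the rod's end on top. Foot to upper face of the top disc 62 mm; nut and rod end stand 14 mm above that. Origin: centre of the underside; z up along the rod. The top disc (44 to 62 mm above the origin) is the place to grip. Mass under 0.15 kg.
- clamp_medium: The medium spool clamp, loose, standing upright: two pale turned wooden discs 34 mm in diameter and 18 mm thick (one at the foot, one at the top) joined by a 6 mm steel threaded rod, with a brass wing nut and the rod's end on top. Foot to upper face of the top disc 76 mm; nut and rod end stand 14 mm above that. Origin: centre of the underside; z up along the rod. The top disc (58 to 76 mm above the origin) is the place to grip. Mass under 0.15 kg.
- clamp_large: The large spool clamp, loose, standing upright: two pale turned wooden discs 42 mm in diameter and 18 mm thick (one at the foot, one at the top) joined by a 6 mm steel threaded rod, with a brass wing nut and the rod's end on top. Foot to upper face of the top disc 90 mm; nut and rod end stand 14 mm above that. Origin: centre of the underside; z up along the rod. The top disc (72 to 90 mm above the origin) is the place to grip. Mass under 0.15 kg.
- well_small: The small well of the caddy, fixed: a mid-brown wooden block 70 x 70 mm, 22 mm high, with one round well 44 mm in diameter and 16 mm deep, open at the top, its floor lined with thin grey felt. Origin: centre of the block's underside, on the well's axis; x along the row of wells, y across it, z up. Well floor 6 mm above the origin, rim 22 mm above it. The three blocks sit side by side in the caddy, 70 mm apart, in an order that changes.
- well_medium: The medium well of the caddy, fixed: a mid-brown wooden block 70 x 70 mm, 22 mm high, with one round well 52 mm in diameter and 16 mm deep, open at the top, its floor lined with thin grey felt. Origin: centre of the block's underside, on the well's axis; x along the row of wells, y across it, z up. Well floor 6 mm above the origin, rim 22 mm above it. The three blocks sit side by side in the caddy, 70 mm apart, in an order that changes.
- well_large: The large well of the caddy, fixed: a mid-brown wooden block 70 x 70 mm, 22 mm high, with one round well 60 mm in diameter and 16 mm deep, open at the top, its floor lined with thin grey felt. Origin: centre of the block's underside, on the well's axis; x along the row of wells, y across it, z up. Well floor 6 mm above the origin, rim 22 mm above it. The three blocks sit side by side in the caddy, 70 mm apart, in an order that changes.
- caddy: The clamp caddy, fixed to the bench: shallow dark wooden tray 220 x 80 mm, walls 16 mm high and 4 mm thick, floor 4 mm thick, holding the three well blocks in one row along its x axis (block tops 26 mm above the bench). Origin: centre of its underside, on the bench; z up.
- bobbin_short: The short cord bobbin, loose, standing upright; a look-alike that stays where it is: two pale wooden discs 34 mm in diameter, 9 mm thick, on a thick barrel wound with grey cord, 60 mm high, flat top with a small dark hole, no rod and no wing nut. Origin: centre of the underside; z up.
- bobbin_tall: The tall cord bobbin, loose, standing upright; a look-alike that stays where it is: two pale wooden discs 40 mm in diameter, 9 mm thick, on a thick barrel wound with grey cord, 82 mm high, flat top with a small dark hole, no rod and no wing nut. Origin: centre of the underside; z up.
- rosin_block: Dark wooden block with an amber cake of rosin on it, loose, 52 x 34 mm, 26 mm high in all; stays where it is. Origin: centre of the underside; x along its length, z up.
Not all that is in view belongs to the job. What is shaped like the clamp_medium but turquoise is not meant. What is shaped like the clamp_small but red is not meant.

How it is judged:
By the outcome, as a careful person would: the job done as asked, in the order asked, and still so for the second after the job is handed in, with the robot touching nothing.
It also fails if it takes over 102 s, if anything falls off the work surface, if the arm or the gripper's body presses on something with over 40 N, if the wrist force passes 120 N, or if a joint passes its speed limit or range.

ROBOT

A 6-joint arm with a two-finger parallel gripper is mounted at the origin on the work surface. World frame = base frame: x ahead of the robot, y to its left, z up, the work surface at z = 0. Lengths are in m, angles in rad, forces in N, time in s.
With the tool pointing down it reaches from about 0.4 to 0.825 m from the base axis. Payload 7 kg.
Tool frame: the origin (TCP) lies midway between the tips of the shut fingers; the grasp point (between the pads) lies 19 mm behind it; z points along the fingers, y is the line along which they close (so a half turn about z gives the same grasp; the last joint's range is limited). The gripper opens to 88 mm and grips with 3 to 60 N. Pads are 19 mm wide; open, the fingers measure 130 mm over their backs; the gripper's body (78 mm by 193 mm) begins 47 mm behind the grasp point.
Start: joints at [1.56, 0.359, 0.012, 0, -1.224, -0.288], TCP at [0.199, 0.645, 0.227] pointing down, gripper open.
Joint ranges: [-3.07, 3.07], [-1.43, 2.12], [-1.02, 1.25], [-3.03, 1.67], [-3.05, -0], [-3.03, 3.03]. Speed limits (rad/s): [2.39, 2.39, 3.01, 3.14, 3.14, 3.14].

INTERFACE

Orientations are given as [roll, pitch, yaw] about the fixed x, y, z axes, in that order (R = Rz(yaw) Ry(pitch) Rx(roll)).
In Python, from station import arm gives the robot as it stands.
- The arm moves only by the tool servo_tool, never from a script. Its argument "deltas" is a list of rows, each a list of 7 numbers: the closure, from -1 (fully open) to 1 (shut), then the shift along the tool's x, y, z in mm, then the turn, a rotation vector about the tool's x, y, z in degrees. In form: [[gripper, x, y, z, ax, ay, az], ...]. A call has 1 to 20 rows; each row shifts and turns the commanded pose from where the row before left it, along the tool's axes as they then stand; what a row does not reach is not made up. A row lasts 1/12 s, in which the tool goes at most 41.7 mm and 7.16 degrees, less where a joint would pass 70% of its speed; a pose out of reach is approached as far as the arm can. A call is refused whole if a number of a shift passes 41.7 or a number of a turn 7.16, either way. A call with a gripper value outside its range is refused whole. The fingers move at their own pace and stop on an object; "squeeze" is the grip in N (left out, the last holds). Time passes only in rows, so rows that do not move let the fingers close. It gives the time, the measured TCP pose, the force, the opening and the grip force at its end, in the units of the state.
- arm.get_state(): the state, without advancing time (a new reading comes with each control period).
- arm.grab_frame(name): name is "side" or "top" or "wrist"; returns a dict with "color" (400x640x3 uint8, red, green, blue), "K" (3x3 intrinsics, pixels), "position" and "orientation" of the camera in the world. Camera axes: x right, y down, z forward; pixel columns grow to the right and rows downward; lengths in m; the calibration is good to about 2 mm. The wrist camera is an equidistant fisheye: a pixel r from the principal point sees the ray r / f radians off the axis. A picture is of the moment at which its call begins. There is no depth.
- arm.job_done(): hands the job in; it is judged then, once.
Trained networks look in a picture, given as the dict that the camera call returned (one of the last four; its "shot" number tells which), for a name from the list of things; names that differ only in an ending like _2 or _b are one class to them, and where a whole thing is asked for, a point or a joint stands for the part that bears it (a point fixed in the world has none). Each returns a list of dicts, best first, with "conf" (0 to 1); they miss things now and then, are a little off and sometimes report something else, mostly with a low value. They report only what shows in the picture. A call takes as long as a camera call. They do not tell look-alikes from the thing itself.
- arm.recognise(query, picture): "at" ([x, y, z] in m, in the coordinates of the camera as it stood for that picture, good to about 4 mm: the middle of the surface that is visible of it).
The state is a dict: "t": time; "q": joint angles; "qd": joint speeds; "joint_efforts": joint torques, N m; "eef_pos": TCP position; "ee_rot": TCP orientation; "force": force on the tool from outside, world axes, zero at the start; "moment": the same for the moment, N m; "width": finger opening in m; "gripper_force": force on a finger pad.
Only numpy, scipy, OpenCV 4.12 (cv2) and the standard library are available. Lean on these libraries where they do the work, as an engineer would, in place of code of your own. Each camera call takes 0.05 s, during which the arm holds its last target. There are 200 camera calls.

## Working session

There is one attempt and no reset: what is moved stays moved. The work goes in short steps, Python scripts to look and compute and a tool call to move; the robot and the scene stay as the last step left them, time stands still between calls to the robot, and variables do not carry over. Pictures are saved under pics/ and viewed, at most 14 in all, crops included, and the job is handed in when it is done.

Besides the shell and the picture viewer there is one more tool, called after "Request:" as name([rows], argument=value, ...), one row to a line, values as JSON. servo_tool: Moves the arm, as the interface text tells. Its arguments: {"type":"object","properties":{"deltas":{"type":"array","items":{"type":"array","items":{"type":"number"}}},"squeeze":{"type":"number"}},"required":["deltas"]}

```bash
mkdir -p pics
cat > h.py <<'E'
import numpy as np, cv2
from station import arm
from scipy.spatial.transform import Rotation as R
def rot(o):
    o=np.array(o,float)
    return o if o.shape==(3,3) else (R.from_euler('xyz',o).as_matrix() if o.size==3 else R.from_quat(o).as_matrix())
def world(p,f): return rot(f["orientation"])@np.array(p)+np.array(f["position"])
def pix(P,f):
    c=rot(f["orientation"]).T@(np.array(P)-f["position"]); u=f["K"]@(c/c[2]); return u[:2]
def onplane(u,v,z,f):
    d=rot(f["orientation"])@np.linalg.inv(f["K"])@[u,v,1]; p=np.array(f["position"]); return p+d*(z-p[2])/d[2]
def save(n,f): cv2.imwrite(f"pics/{n}.png",f["color"][:,:,::-1])
E
python3 - <<'E'
from h import *
s=arm.get_state(); print(s)
for n in("top","side"):
    f=arm.grab_frame(n); save(n+"0",f); print(n,f["position"],f["orientation"],f["K"])
    for q in "clamp_small clamp_medium clamp_large well_small well_medium well_large caddy bobbin_short bobbin_tall rosin_block".split():
        for r in arm.recognise(q,f):
            w=world(r["at"],f); print(q,round(r["conf"],2),w.round(3),pix(w,f).round())
E
```

```text
{'t': 0.0, 'q': array([ 1.56007975e+00,  3.59363591e-01,  1.10622085e-02, -3.51276679e-04,
       -1.22407922e+00, -2.88090557e-01]), 'qd': array([ 0.00066964, -0.00204444,  0.00022038,  0.0003441 ,  0.00149742,
       -0.00058334]), 'joint_efforts': array([ 7.88056550e-04, -5.82728219e+01,  2.93041205e+01,  6.99707374e+00,
        6.96711868e-03, -1.66646969e-04]), 'eef_pos': array([0.19859448, 0.6446193 , 0.225639  ]), 'ee_rot': array([ 3.13997984e+00, -1.33555809e-04, -2.98926658e-01]), 'force': array([-0.19444491,  0.02377739, -0.02646784]), 'moment': array([ 0.01155806, -0.01378465,  0.01209434]), 'gripper_force': 0.0, 'width': 0.08763749952614297}
top [0.47629157 0.00430217 1.16665254] [-3.08496461  0.01720928 -1.56381492] [[426.55433055   0.         317.89426063]
 [  0.         426.55433055 193.71503954]
 [  0.           0.           1.        ]]
clamp_small 0.62 [0.458 0.    0.06 ] [327. 225.]
clamp_small 0.22 [ 0.59  -0.008  0.089] [330. 173.]
clamp_medium 0.68 [ 0.435 -0.322  0.077] [454. 235.]
clamp_medium 0.64 [0.522 0.28  0.011] [224. 201.]
clamp_medium 0.45 [ 0.456 -0.2
[... 881 characters left out ...]
edium 0.6 [ 0.45  -0.262  0.056] [374. 281.]
clamp_large 0.64 [ 0.471 -0.136  0.055] [343. 235.]
clamp_large 0.61 [ 0.587 -0.009  0.056] [358. 186.]
well_small 0.67 [ 0.583 -0.139  0.035] [392. 227.]
well_small 0.61 [0.593 0.289 0.031] [298. 142.]
well_small 0.19 [ 0.454 -0.01   0.046] [304. 207.]
well_medium 0.66 [0.45  0.273 0.024] [251. 159.]
well_medium 0.37 [ 0.582 -0.248  0.021] [429. 266.]
well_large 0.64 [0.525 0.29  0.024] [275. 150.]
caddy 0.56 [0.493 0.237 0.01 ] [273. 166.]
bobbin_short 0.65 [ 0.584 -0.138  0.035] [393. 227.]
bobbin_short 0.26 [ 0.471 -0.137  0.052] [343. 236.]
bobbin_tall 0.69 [ 0.471 -0.137  0.055] [344. 235.]
rosin_block 0.59 [ 0.581 -0.25   0.021] [429. 266.]
```

Run:
```python
import cv2
t=cv2.imread("pics/top0.png");s=cv2.imread("pics/side0.png")
cv2.imwrite("pics/topc.png",cv2.resize(t[130:280,190:490],(800,400),interpolation=cv2.INTER_CUBIC))
cv2.imwrite("pics/sidec.png",cv2.resize(s[110:340,220:500],(700,575),interpolation=cv2.INTER_CUBIC))
```

```text
(no output)
```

View pics/topc.png

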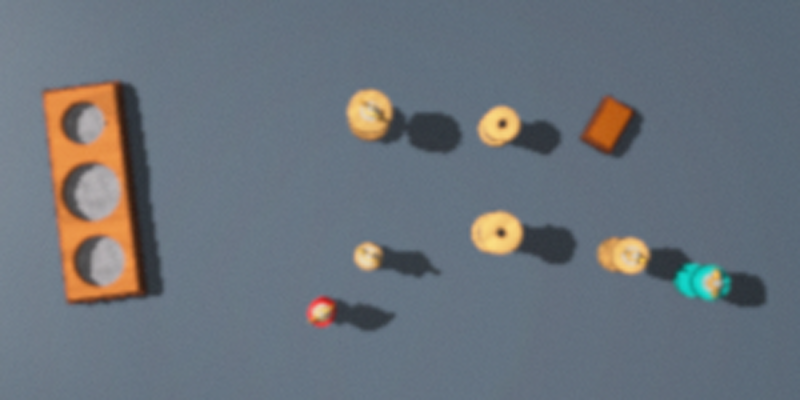

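View pics/sidec.png

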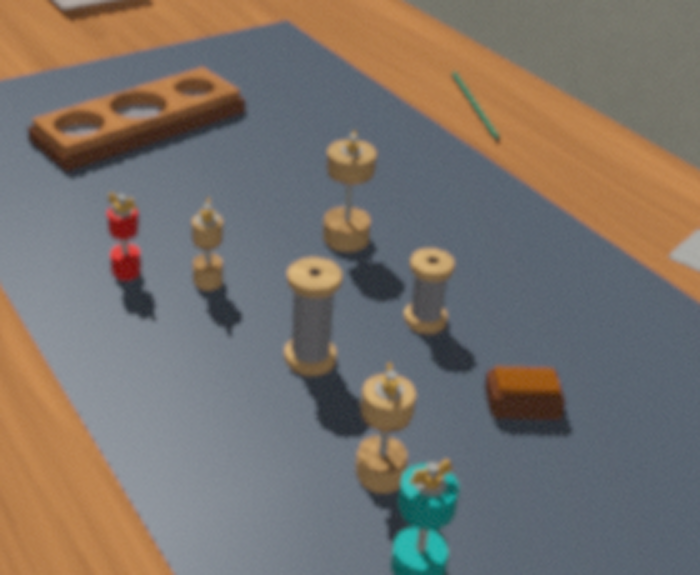

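The top crop (scale 2.667, offset 190,130) and the side view agree on what is what.

- **Clamps:** the pale things with wing nuts are small at crop (368,255), medium at (630,256) and large at (370,113).
- **Not meant:** the red one (320,312), the turquoise one (705,282), the flat-topped bobbins (500,125) and (497,232), and the rosin (607,125).
- **Wells, from far to near:** small (82,122), large (92,190), medium (100,261).

The two enlarged crops confirm this.

Run:
```python
from h import *
f=arm.grab_frame("top");g=arm.grab_frame("side")
hs=cv2.cvtColor(f["color"],cv2.COLOR_RGB2HSV)
for n,c,z in [("s",(368,255),.066),("m",(632,256),.08),("L",(371,110),.094),("ws",(82,122),.026),("wl",(92,190),.026),("wm",(100,261),.026)]:
    print(n,onplane(190+c[0]/2.667,130+c[1]/2.667,z,f).round(4))
# side: top disc upper face centre pixel (crop scale 2.5, offset 220,110)
for n,c,z in [("s",(207,218),.062),("m",(389,390),.076),("L",(351,150),.090),("ws",(195,87),.026),("wl",(138,104),.026),("wm",(79,123),.026)]:
    print("side",n,onplane(220+c[0]/2.5,110+c[1]/2.5,z,g).round(4))
```

```text
s [ 0.4565 -0.0029  0.066 ]
m [ 0.4576 -0.2531  0.08  ]
L [ 0.594  -0.0047  0.094 ]
ws [0.5878 0.2867 0.026 ]
wl [0.5191 0.2752 0.026 ]
wm [0.4478 0.2657 0.026 ]
side s [0.4579 0.0005 0.062 ]
side m [ 0.4586 -0.2519  0.076 ]
side L [ 0.595  -0.0011  0.09  ]
side ws [0.5893 0.2852 0.026 ]
side wl [0.5189 0.2771 0.026 ]
side wm [0.4493 0.2665 0.026 ]
```

Request:
servo_tool([
  [-1,0,0,0,0,0,-7],
  [-1,0,0,0,0,0,-7],
  [-1,0,0,0,0,0,-3.1],
  [-1,13,32,2,0,0,0],
  [-1,13,32,2,0,0,0],
  [-1,13,32,2,0,0,0],
  [-1,13,32,2,0,0,0],
  [-1,13,32,2,0,0,0],
  [-1,13,32,2,0,0,0],
  [-1,13,32,2,0,0,0],
  [-1,13,32,2,0,0,0],
  [-1,13,32,2,0,0,0],
  [-1,13,32,2,0,0,0],
  [-1,13,32,2,0,0,0],
  [-1,13,32,2,0,0,0],
  [-1,13,32,2,0,0,0],
  [-1,13,32,2,0,0,0],
  [-1,13,32,2,0,0,0],
], squeeze=20)

```text
t: 2.7
eef_pos: [0.3939, 0.1635, 0.197]
ee_rot: [-3.141, -0.001, 0.0]
force: [1.2, 0.8, 0.9]
width: 0.0878
gripper_force: 0.0
```

Request:
servo_tool([
  [-1,9,23.5,5,0,0,0],
  [-1,9,23.5,5,0,0,0],
  [-1,9,23.5,5,0,0,0],
  [-1,9,23.5,5,0,0,0],
  [-1,9,23.5,5,0,0,0],
  [-1,9,23.5,5,0,0,0],
  [-1,9,23.5,5,0,0,0],
  [-1,0,0,0,0,0,0],
  [-1,0,0,0,0,0,0],
  [-1,0,0,0,0,0,0],
  [-1,0,0,0,0,0,0],
])

```text
t: 3.62
eef_pos: [0.4565, 0.001, 0.1619]
ee_rot: [-3.141, -0.001, 0.0]
force: [0.3, 0.6, -0.8]
width: 0.0872
gripper_force: 0.0
```

Run:
```python
from h import *
print(arm.get_state()["eef_pos"])
f=arm.grab_frame("wrist"); save("w1",f); print(f["position"],f["orientation"],f["K"])
for q in ["clamp_small","clamp_large"]:
  for r in arm.recognise(q,f): print(q,r["conf"],world(r["at"],f).round(3))
```

```text
[0.45649633 0.00101335 0.16186002]
[0.54143531 0.00068521 0.32148504] [ 2.82869346e+00  4.84622487e-04 -1.57073018e+00] [[309.70691629   0.         321.85390746]
 [  0.         309.70691629 194.43612781]
 [  0.           0.           1.        ]]
clamp_small 0.77 [0.408 0.04  0.063]
clamp_small 0.73 [ 0.459 -0.002  0.066]
clamp_small 0.26 [0.522 0.284 0.019]
clamp_large 0.86 [ 0.589 -0.003  0.09 ]
clamp_large 0.31 [ 0.465 -0.243  0.063]
```

View pics/w1.png

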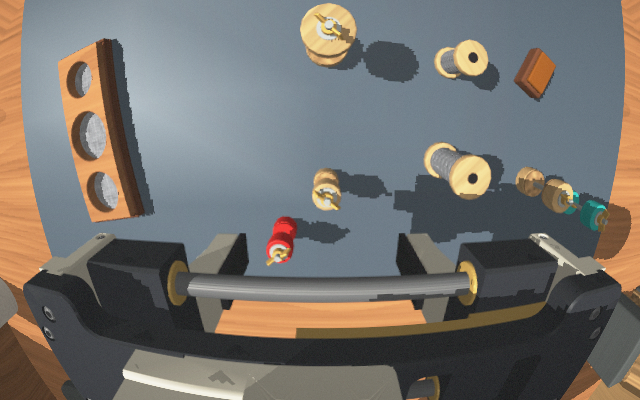

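The wrist view shows the small clamp (326,190) centred between the fingers and the red one (282,240) clear of their path. I'm lowering and gripping.

Request:
servo_tool([
  [-1,1,2,16,0,0,0],
  [-1,0,0,16,0,0,0],
  [-1,0,0,16,0,0,0],
  [-1,0,0,16,0,0,0],
  [-1,0,0,16,0,0,0],
  [-1,0,0,16,0,0,0],
  [-1,0,0,16,0,0,0],
  [-1,0,0,14,0,0,0],
  [-1,0,0,0,0,0,0],
  [-1,0,0,0,0,0,0],
  [1,0,0,0,0,0,0],
  [1,0,0,0,0,0,0],
  [1,0,0,0,0,0,0],
  [1,0,0,0,0,0,0],
  [1,0,0,0,0,0,0],
  [1,0,0,0,0,0,0],
  [1,0,0,0,0,0,0],
  [1,0,0,0,0,0,0],
  [1,0,0,0,0,0,0],
  [1,0,0,0,0,0,0],
], squeeze=20)

```text
t: 5.43
eef_pos: [0.4575, -0.0016, 0.0355]
ee_rot: [3.142, 0.0, -0.0]
force: [0.1, 0.9, 0.7]
width: 0.0263
gripper_force: 0.1
```

Request:
servo_tool([
  [1,0,0,0,0,0,0],
  [1,0,0,0,0,0,0],
  [1,0,0,0,0,0,0],
  [1,0,0,0,0,0,0],
  [1,0,0,-10,0,0,0],
  [1,0,0,-20,0,0,0],
  [1,0,0,-20,0,0,0],
  [1,0,0,-20,0,0,0],
  [1,0,0,-20,0,0,0],
  [1,0,0,-10,0,0,0],
  [1,0,0,0,0,0,0],
])

```text
t: 6.35
eef_pos: [0.4589, -0.0011, 0.1379]
ee_rot: [-3.14, -0.004, 0.0]
force: [-0.3, 0.1, -0.8]
width: 0.0258
gripper_force: 20.0
```

Request:
servo_tool([
  [1,5,-12,0,0,0,0],
  [1,11,-24,0,0,0,0],
  [1,11,-24,0,0,0,0],
  [1,11,-24,0,0,0,0],
  [1,11,-24,0,0,0,0],
  [1,11,-24,0,0,0,0],
  [1,11,-24,0,0,0,0],
  [1,11,-24,0,0,0,0],
  [1,11,-24,0,0,0,0],
  [1,11,-24,0,0,0,0],
  [1,11,-24,0,0,0,0],
  [1,11,-24,0,0,0,0],
  [1,5,-12,0,0,0,0],
  [1,0,0,0,0,0,0],
  [1,0,0,0,0,0,0],
  [1,0,0,0,0,0,0],
  [1,0,0,0,0,0,0],
])

```text
t: 7.77
eef_pos: [0.588, 0.2856, 0.1352]
ee_rot: [3.141, 0.001, -0.001]
force: [-0.4, 0.1, 0.2]
width: 0.0252
gripper_force: 20.0
```

Run:
```python
from h import *
print(arm.get_state()["eef_pos"])
f=arm.grab_frame("wrist"); save("w2",f)
for q in ["clamp_small","well_small","well_medium","well_large"]:
  for r in arm.recognise(q,f): print(q,round(r["conf"],2),world(r["at"],f).round(3))
```

```text
[0.58804239 0.28560462 0.1351763 ]
clamp_small 0.81 [0.591 0.285 0.157]
clamp_small 0.62 [0.412 0.05  0.014]
well_small 0.85 [0.594 0.286 0.026]
well_medium 0.84 [0.436 0.275 0.011]
well_large 0.52 [0.548 0.261 0.023]
```

View pics/w2.png

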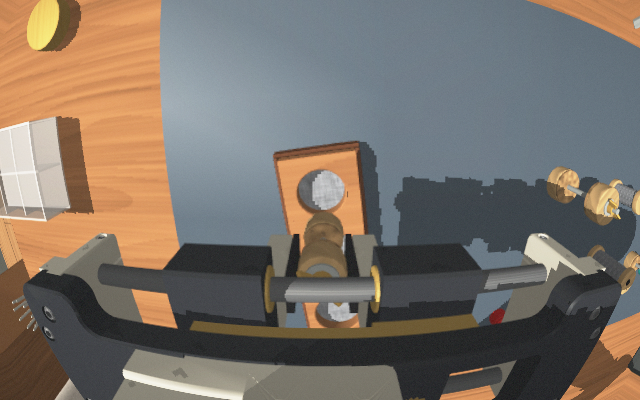

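The small clamp hangs upright over the small well (322,190), and the well centre matches my estimate. I'm lowering it.

Request:
servo_tool([
  [1,0.5,0,12,0,0,0],
  [1,0,0,18,0,0,0],
  [1,0,0,18,0,0,0],
  [1,0,0,18,0,0,0],
  [1,0,0,10,0,0,0],
  [1,0,0,5,0,0,0],
  [1,0,0,4,0,0,0],
  [1,0,0,2,0,0,0],
  [1,0,0,1,0,0,0],
  [1,0,0,0,0,0,0],
  [1,0,0,0,0,0,0],
])

```text
t: 8.93
eef_pos: [0.5894, 0.2867, 0.0483]
ee_rot: [-3.141, -0.001, -0.0]
force: [-0.1, -0.4, 0.2]
width: 0.0255
gripper_force: 20.0
```

Request:
servo_tool([
  [1,0,0,1,0,0,0],
  [1,0,0,1,0,0,0],
  [1,0,0,0,0,0,0],
  [1,0,0,0,0,0,0],
])

```text
t: 9.27
eef_pos: [0.5891, 0.2865, 0.0456]
ee_rot: [-3.142, -0.0, -0.0]
force: [0.3, 0.3, -0.6]
width: 0.0258
gripper_force: 20.0
```

Request:
servo_tool([
  [1,0,0,0.5,0,0,0],
  [1,0,0,0.5,0,0,0],
  [1,0,0,0,0,0,0],
  [1,0,0,0,0,0,0],
])

```text
t: 9.6
eef_pos: [0.5895, 0.2865, 0.0455]
ee_rot: [-3.141, -0.001, -0.0]
force: [-0.3, -1.4, 5.4]
width: 0.0256
gripper_force: 20.0
```

Force of 5 N upward means it is on the floor. Releasing and rising.

Request:
servo_tool([
  [0.2,0,0,0,0,0,0],
  [0.2,0,0,0,0,0,0],
  [-0.2,0,0,0,0,0,0],
  [-0.5,0,0,0,0,0,0],
  [-0.5,0,0,0,0,0,0],
  [-0.5,0,0,0,0,0,0],
  [-0.5,0,0,0,0,0,0],
  [-0.5,0,0,-10,0,0,0],
  [-0.5,0,0,-20,0,0,0],
  [-0.5,0,0,-25,0,0,0],
  [-0.5,0,0,-25,0,0,0],
  [-0.5,0,0,-25,0,0,0],
  [-0.5,0,0,-25,0,0,0],
  [-0.5,0,0,0,0,0,0],
  [-0.5,0,0,0,0,0,0],
])

```text
t: 10.85
eef_pos: [0.5899, 0.2871, 0.1774]
ee_rot: [-3.139, -0.003, -0.0]
force: [-1.4, 0.0, -0.5]
width: 0.0656
gripper_force: 0.0
```

Run:
```python
from h import *
print(arm.get_state()["eef_pos"])
f=arm.grab_frame("wrist"); save("w3",f)
for q in ["clamp_small","well_small","well_medium","well_large"]:
  for r in arm.recognise(q,f): print(q,round(r["conf"],2),world(r["at"],f).round(3))
```

```text
[0.58989148 0.28708011 0.17736637]
clamp_small 0.74 [0.593 0.284 0.077]
well_small 0.96 [0.598 0.29  0.029]
well_medium 0.63 [0.43  0.264 0.026]
well_large 0.89 [0.51  0.28  0.014]
```

View pics/w3.png

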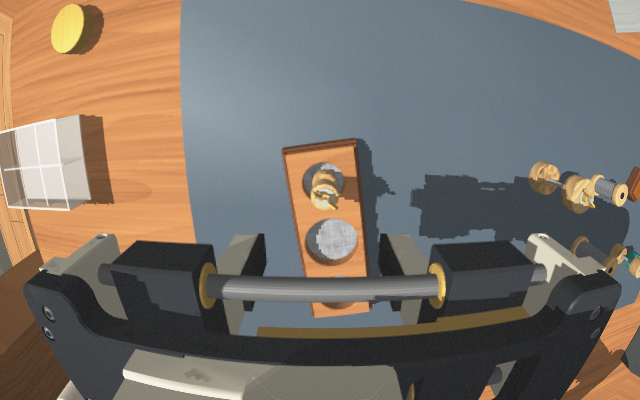

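The small clamp stands upright in the small well (325,188). Next is the medium one, with the gripper part-open because of the turquoise neighbour.

Request:
servo_tool([
  [-0.15,-4,15,0,0,0,0],
  [-0.15,-7,30,0,0,0,0],
  [-0.15,-7,30,0,0,0,0],
  [-0.15,-7,30,0,0,0,0],
  [-0.15,-7,30,0,0,0,0],
  [-0.15,-7,30,0,0,0,0],
  [-0.15,-7,30,0,0,0,0],
  [-0.15,-7,30,0,0,0,0],
  [-0.15,-7,30,0,0,0,0],
  [-0.15,-7,30,0,0,0,0],
  [-0.15,-7,30,0,0,0,0],
  [-0.15,-7,30,0,0,0,0],
  [-0.15,-7,30,0,0,0,0],
  [-0.15,-7,30,0,0,0,0],
  [-0.15,-7,30,0,0,0,0],
  [-0.15,-7,30,0,0,0,0],
  [-0.15,-7,30,0,0,0,0],
  [-0.15,-10,30,0,0,0,0],
  [-0.15,-5,14,0,0,0,0],
  [-0.15,0,0,0,0,0,0],
])

```text
t: 12.77
eef_pos: [0.4559, -0.255, 0.1738]
ee_rot: [-3.142, 0.002, -0.003]
force: [1.1, -0.2, 0.4]
width: 0.0504
gripper_force: 0.0
```

Request:
servo_tool([
  [-0.15,0,0,0,0,0,0],
  [-0.15,0,0,0,0,0,0],
  [-0.15,0,0,0,0,0,0],
])

```text
t: 13.02
eef_pos: [0.458, -0.252, 0.1744]
ee_rot: [-3.142, 0.0, 0.0]
force: [-0.3, 0.2, -0.4]
width: 0.0502
gripper_force: 0.0
```

Run:
```python
from h import *
print(arm.get_state()["eef_pos"])
f=arm.grab_frame("wrist"); save("w4",f)
for q in ["clamp_medium","bobbin_tall"]:
  for r in arm.recognise(q,f): print(q,round(r["conf"],2),world(r["at"],f).round(3))
```

```text
[ 0.4579685  -0.25196893  0.17442231]
clamp_medium 0.96 [ 0.467 -0.253  0.077]
bobbin_tall 0.87 [ 0.484 -0.138  0.08 ]
bobbin_tall 0.72 [0.517 0.239 0.015]
```

View pics/w4.png

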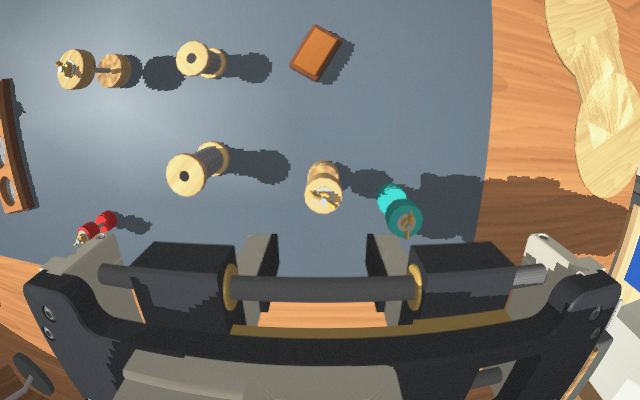

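The medium clamp (323,193) is centred and the turquoise one (402,215) lies outside the narrowed fingers. I'm lowering.

Request:
servo_tool([
  [-0.15,1,0,16,0,0,0],
  [-0.15,0,0,18,0,0,0],
  [-0.15,0,0,18,0,0,0],
  [-0.15,0,0,18,0,0,0],
  [-0.15,0,0,18,0,0,0],
  [-0.15,0,0,18,0,0,0],
  [-0.15,0,0,14,0,0,0],
  [-0.15,0,0,6,0,0,0],
  [-0.15,0,0,0,0,0,0],
  [-0.15,0,0,0,0,0,0],
  [1,0,0,0,0,0,0],
  [1,0,0,0,0,0,0],
  [1,0,0,0,0,0,0],
  [1,0,0,0,0,0,0],
  [1,0,0,0,0,0,0],
  [1,0,0,0,0,0,0],
  [1,0,0,0,0,0,0],
  [1,0,0,0,0,0,0],
  [1,0,0,0,0,0,0],
  [1,0,0,0,0,0,0],
])

```text
t: 14.83
eef_pos: [0.4595, -0.2527, 0.0493]
ee_rot: [3.141, -0.001, -0.0]
force: [-1.1, 0.6, 7.0]
width: 0.0333
gripper_force: 20.0
```

Request:
servo_tool([
  [1,0,0,-8,0,0,0],
  [1,0,0,-18,0,0,0],
  [1,0,0,-20,0,0,0],
  [1,0,0,-20,0,0,0],
  [1,0,0,-20,0,0,0],
  [1,0,0,-20,0,0,0],
  [1,0,0,-14,0,0,0],
  [1,0,0,-6,0,0,0],
  [1,0,0,0,0,0,0],
  [1,0,0,0,0,0,0],
])

```text
t: 15.67
eef_pos: [0.4585, -0.2523, 0.1741]
ee_rot: [-3.141, 0.0, -0.001]
force: [0.1, -0.5, -1.4]
width: 0.0337
gripper_force: 20.0
```

Request:
servo_tool([
  [1,0,-14,0,0,0,0],
  [1,-0.5,-28,0,0,0,0],
  [1,-0.5,-28,0,0,0,0],
  [1,-0.5,-28,0,0,0,0],
  [1,-0.5,-28,0,0,0,0],
  [1,-0.5,-28,0,0,0,0],
  [1,-0.5,-28,0,0,0,0],
  [1,-0.5,-28,0,0,0,0],
  [1,-0.5,-28,0,0,0,0],
  [1,-0.5,-28,0,0,0,0],
  [1,-0.5,-28,0,0,0,0],
  [1,-0.5,-28,0,0,0,0],
  [1,-0.5,-28,0,0,0,0],
  [1,-0.5,-28,0,0,0,0],
  [1,-0.5,-28,0,0,0,0],
  [1,-0.5,-28,0,0,0,0],
  [1,-0.5,-28,0,0,0,0],
  [1,-1,-28,0,0,0,0],
  [1,-1,-28,0,0,0,0],
  [1,0,0,0,0,0,0],
])

```text
t: 17.33
eef_pos: [0.4489, 0.269, 0.1729]
ee_rot: [3.14, 0.001, 0.002]
force: [0.4, -1.2, 0.1]
width: 0.0332
gripper_force: 20.0
```

Request:
servo_tool([
  [1,0,0,0,0,0,0],
  [1,0,0,0,0,0,0],
  [1,0,0,0,0,0,0],
])

```text
t: 17.58
eef_pos: [0.4487, 0.2644, 0.1738]
ee_rot: [3.14, 0.001, -0.001]
force: [-0.2, -0.5, -1.2]
width: 0.0337
gripper_force: 20.0
```

Run:
```python
from h import *
f=arm.grab_frame("wrist"); save("w5",f)
for q in ["clamp_medium","clamp_small","well_medium","well_large"]:
  for r in arm.recognise(q,f): print(q,round(r["conf"],2),world(r["at"],f).round(3))
```

```text
clamp_medium 0.69 [0.459 0.263 0.193]
clamp_medium 0.23 [ 0.48  -0.116  0.055]
clamp_small 0.66 [0.405 0.048 0.052]
clamp_small 0.56 [0.585 0.283 0.077]
well_medium 0.73 [0.452 0.267 0.025]
well_large 0.76 [0.521 0.278 0.013]
well_large 0.39 [0.458 0.264 0.194]
```

View pics/w5.png

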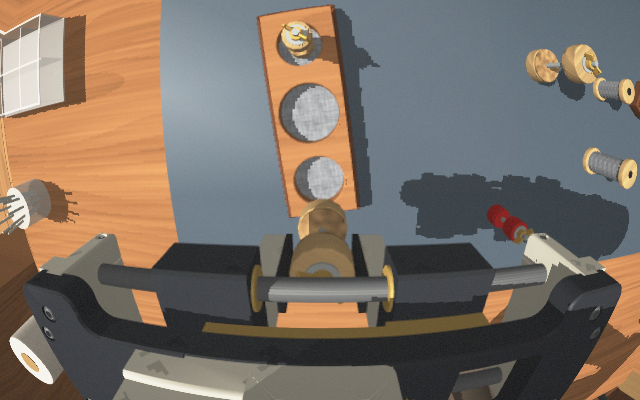

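The medium clamp hangs upright, lined up with the medium well (319,178). I'm lowering it.

Request:
servo_tool([
  [1,0,-1.5,14,0,0,0],
  [1,0,0,20,0,0,0],
  [1,0,0,20,0,0,0],
  [1,0,0,20,0,0,0],
  [1,0,0,18,0,0,0],
  [1,0,0,12,0,0,0],
  [1,0,0,6,0,0,0],
  [1,0,0,2,0,0,0],
  [1,0,0,1,0,0,0],
  [1,0,0,1,0,0,0],
  [1,0,0,0,0,0,0],
  [1,0,0,0,0,0,0],
])

```text
t: 18.83
eef_pos: [0.4494, 0.2673, 0.0613]
ee_rot: [-3.141, -0.001, -0.0]
force: [0.4, 0.1, -0.9]
width: 0.0335
gripper_force: 20.0
```

Request:
servo_tool([
  [1,0,0,0.5,0,0,0],
  [1,0,0,0.5,0,0,0],
  [1,0,0,0,0,0,0],
  [1,0,0,0,0,0,0],
])

```text
t: 19.17
eef_pos: [0.4491, 0.267, 0.0596]
ee_rot: [-3.142, -0.0, -0.0]
force: [-1.0, -0.3, -0.5]
width: 0.0332
gripper_force: 20.0
```

Request:
servo_tool([
  [1,0,0,0.7,0,0,0],
  [1,0,0,0.5,0,0,0],
  [1,0,0,0,0,0,0],
  [1,0,0,0,0,0,0],
])

```text
t: 19.5
eef_pos: [0.4495, 0.2671, 0.0593]
ee_rot: [-3.141, -0.001, 0.0]
force: [-1.7, -1.2, 8.2]
width: 0.0333
gripper_force: 20.0
```

Request:
servo_tool([
  [0.1,0,0,0,0,0,0],
  [0,0,0,0,0,0,0],
  [-0.2,0,0,0,0,0,0],
  [-0.6,0,0,0,0,0,0],
  [-0.6,0,0,0,0,0,0],
  [-0.6,0,0,0,0,0,0],
  [-0.6,0,0,0,0,0,0],
  [-0.6,0,0,-10,0,0,0],
  [-0.6,0,0,-20,0,0,0],
  [-0.6,0,0,-25,0,0,0],
  [-0.6,0,0,-25,0,0,0],
  [-0.6,0,0,-25,0,0,0],
  [-0.6,0,0,-20,0,0,0],
  [-0.6,0,0,0,0,0,0],
])

```text
t: 20.67
eef_pos: [0.451, 0.2685, 0.1888]
ee_rot: [-3.136, -0.006, 0.0]
force: [0.7, 1.1, -0.6]
width: 0.0701
gripper_force: 0.0
```

Request:
servo_tool([
  [-0.6,7,13,0,0,0,0],
  [-0.6,14,26,0,0,0,0],
  [-0.6,14,26,0,0,0,0],
  [-0.6,14,26,0,0,0,0],
  [-0.6,14,26,0,0,0,0],
  [-0.6,14,26,0,0,0,0],
  [-0.6,14,26,0,0,0,0],
  [-0.6,14,26,0,0,0,0],
  [-0.6,14,26,0,0,0,0],
  [-0.6,14,26,0,0,0,0],
  [-0.6,12,23,0,0,0,0],
  [-0.6,0,0,0,0,0,0],
  [-0.6,0,0,0,0,0,0],
  [-0.6,0,0,0,0,0,0],
  [-0.6,0,0,0,0,0,0],
])

```text
t: 21.92
eef_pos: [0.5936, -0.0025, 0.1835]
ee_rot: [-3.141, -0.0, 0.0]
force: [0.5, -0.9, 0.2]
width: 0.0701
gripper_force: 0.0
```

Run:
```python
from h import *
f=arm.grab_frame("wrist"); save("w6",f)
for q in ["clamp_medium","clamp_small","clamp_large"]:
  for r in arm.recognise(q,f): print(q,round(r["conf"],2),world(r["at"],f).round(3))
```

```text
clamp_small 0.83 [0.587 0.279 0.066]
clamp_small 0.72 [0.408 0.042 0.022]
clamp_small 0.48 [ 0.496 -0.135  0.01 ]
clamp_large 0.57 [ 0.597 -0.003  0.09 ]
clamp_large 0.29 [0.578 0.247 0.012]
```

View pics/w6.png

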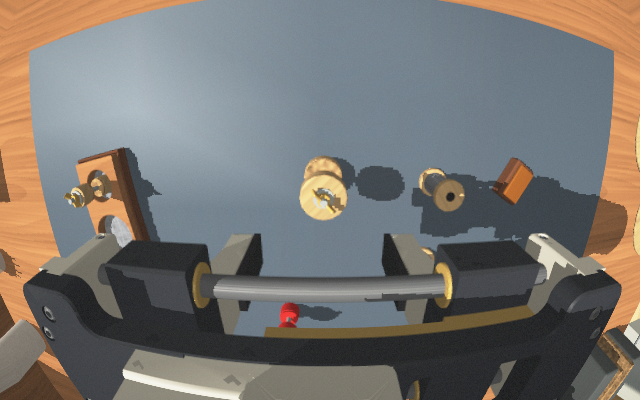

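The large clamp (323,197) is centred. I'm lowering and gripping.

Request:
servo_tool([
  [-0.6,1,0,15,0,0,0],
  [-0.6,0,0,18,0,0,0],
  [-0.6,0,0,18,0,0,0],
  [-0.6,0,0,18,0,0,0],
  [-0.6,0,0,18,0,0,0],
  [-0.6,0,0,18,0,0,0],
  [-0.6,0,0,11,0,0,0],
  [-0.6,0,0,5,0,0,0],
  [-0.6,0,0,0,0,0,0],
  [-0.6,0,0,0,0,0,0],
  [1,0,0,0,0,0,0],
  [1,0,0,0,0,0,0],
  [1,0,0,0,0,0,0],
  [1,0,0,0,0,0,0],
  [1,0,0,0,0,0,0],
  [1,0,0,0,0,0,0],
  [1,0,0,0,0,0,0],
  [1,0,0,0,0,0,0],
  [1,0,0,0,0,0,0],
  [1,0,0,0,0,0,0],
])

```text
t: 23.78
eef_pos: [0.5953, -0.0031, 0.0627]
ee_rot: [3.142, -0.001, -0.0]
force: [0.6, -1.3, 4.0]
width: 0.0414
gripper_force: 20.0
```

Request:
servo_tool([
  [1,0,0,-8,0,0,0],
  [1,0,0,-18,0,0,0],
  [1,0,0,-20,0,0,0],
  [1,0,0,-20,0,0,0],
  [1,0,0,-20,0,0,0],
  [1,0,0,-20,0,0,0],
  [1,0,0,-14,0,0,0],
  [1,0,0,-10,0,0,0],
  [1,0,0,0,0,0,0],
  [1,0,0,0,0,0,0],
])

```text
t: 24.62
eef_pos: [0.5948, -0.003, 0.1922]
ee_rot: [-3.141, -0.0, -0.001]
force: [-0.2, -0.5, -1.4]
width: 0.0415
gripper_force: 20.0
```

Request:
servo_tool([
  [1,-3,-12,0,0,0,0],
  [1,-7,-25,0,0,0,0],
  [1,-7,-25,0,0,0,0],
  [1,-7,-25,0,0,0,0],
  [1,-7,-25,0,0,0,0],
  [1,-7,-25,0,0,0,0],
  [1,-7,-25,0,0,0,0],
  [1,-7,-25,0,0,0,0],
  [1,-7,-25,0,0,0,0],
  [1,-7,-25,0,0,0,0],
  [1,-7,-25,0,0,0,0],
  [1,-3,-17,0,0,0,0],
  [1,0,0,0,0,0,0],
  [1,0,0,0,0,0,0],
  [1,0,0,0,0,0,0],
  [1,0,0,0,0,0,0],
])

```text
t: 25.95
eef_pos: [0.5188, 0.2752, 0.1917]
ee_rot: [3.141, 0.001, -0.001]
force: [0.6, -0.0, 0.2]
width: 0.0414
gripper_force: 20.0
```

Run:
```python
from h import *
f=arm.grab_frame("wrist"); save("w7",f)
print(arm.get_state()["eef_pos"])
```

```text
[0.51901043 0.27514342 0.19196991]
```

View pics/w7.png

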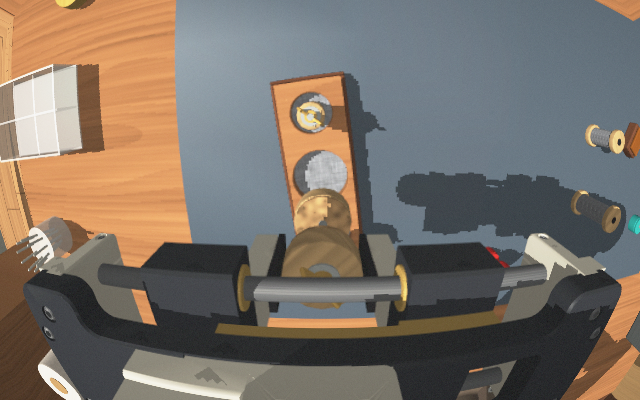

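The large clamp is upright over the large well (320,172), and the small clamp stands at (313,112). I'm lowering it.

Request:
servo_tool([
  [1,0,-1,14,0,0,0],
  [1,0,0,20,0,0,0],
  [1,0,0,20,0,0,0],
  [1,0,0,20,0,0,0],
  [1,0,0,20,0,0,0],
  [1,0,0,13,0,0,0],
  [1,0,0,6,0,0,0],
  [1,0,0,2,0,0,0],
  [1,0,0,1,0,0,0],
  [1,0,0,1,0,0,0],
  [1,0,0,0,0,0,0],
  [1,0,0,0,0,0,0],
])

```text
t: 27.0
eef_pos: [0.5195, 0.2773, 0.0762]
ee_rot: [-3.141, -0.001, -0.0]
force: [-0.2, 0.3, -1.3]
width: 0.0418
gripper_force: 20.0
```

Request:
servo_tool([
  [1,0,0,0.7,0,0,0],
  [1,0,0,0.5,0,0,0],
  [1,0,0,0,0,0,0],
  [1,0,0,0,0,0,0],
])

```text
t: 27.33
eef_pos: [0.5191, 0.277, 0.0742]
ee_rot: [-3.142, -0.0, -0.0]
force: [-0.3, -0.8, 0.2]
width: 0.0416
gripper_force: 20.0
```

Request:
servo_tool([
  [1,0,0,0.7,0,0,0],
  [1,0,0,0.5,0,0,0],
  [1,0,0,0,0,0,0],
  [1,0,0,0,0,0,0],
])

```text
t: 27.67
eef_pos: [0.519, 0.2769, 0.0729]
ee_rot: [3.141, 0.0, -0.0]
force: [-0.4, -0.6, -1.4]
width: 0.0417
gripper_force: 20.0
```

Request:
servo_tool([
  [1,0,0,0.6,0,0,0],
  [1,0,0,0.4,0,0,0],
  [1,0,0,0,0,0,0],
  [1,0,0,0,0,0,0],
])

```text
t: 28.0
eef_pos: [0.5194, 0.277, 0.0727]
ee_rot: [-3.141, -0.001, -0.0]
force: [-0.2, -1.1, 4.6]
width: 0.0416
gripper_force: 20.0
```

Seated. Releasing, rising and backing away for the final look.

Request:
servo_tool([
  [0,0,0,0,0,0,0],
  [0,0,0,0,0,0,0],
  [-0.3,0,0,0,0,0,0],
  [-0.8,0,0,0,0,0,0],
  [-0.8,0,0,0,0,0,0],
  [-0.8,0,0,0,0,0,0],
  [-0.8,0,0,0,0,0,0],
  [-0.8,0,0,-10,0,0,0],
  [-0.8,0,0,-20,0,0,0],
  [-0.8,0,0,-25,0,0,0],
  [-0.8,0,0,-25,0,0,0],
  [-0.8,0,0,-25,0,0,0],
  [-0.8,0,0,-25,0,0,0],
  [-0.8,0,-30,-10,0,0,0],
  [-0.8,0,-30,0,0,0,0],
  [-0.8,0,-30,0,0,0,0],
  [-0.8,0,-30,0,0,0,0],
  [-0.8,0,-30,0,0,0,0],
  [-0.8,0,0,0,0,0,0],
  [-0.8,0,0,0,0,0,0],
])

```text
t: 29.67
eef_pos: [0.5187, 0.4283, 0.2119]
ee_rot: [3.141, 0.0, 0.001]
force: [-0.6, -0.3, -0.1]
width: 0.0785
gripper_force: 0.0
```

Run:
```python
from h import *
f=arm.grab_frame("side"); cv2.imwrite("pics/fin.png",cv2.resize(f["color"][90:340,210:490,::-1],(672,600),interpolation=cv2.INTER_CUBIC))
```

```text
(no output)
```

View pics/fin.png

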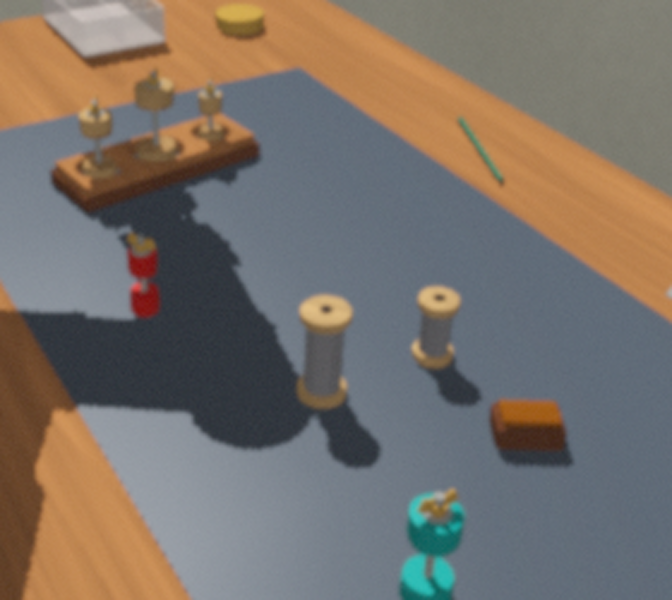

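All three clamps stand upright in their wells: medium (97,140), large (155,115) and small (211,112). The bobbins, rosin, red and turquoise pieces look unmoved.

```bash
python3 -c "
from station import arm; print(arm.job_done())"
```

```text
the job is handed in; nothing more can be done
None
```

The job is handed in at about 30 s on the robot's clock: the small, medium and large clamps each stand upright in the well of their own size, and the final side view showed the bobbins, the rosin block and the red and turquoise look-alikes still in place.

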